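# Shut the handpiece away in its case

## Task

Put the rotary handpiece away in its case without picking it up: with a fingertip, push its raised tail along the case until the whole tool drops and lies flat in the front slot, then ease the stiff lid over with the fingertips, without slamming it, and press it fully shut. Do not lift or carry anything, and leave the other things in the case and on the bench where they are.

Things in the scene. Friction and masses are not known exactly. Their poses are not given: they have to be found in the camera images.
- case: Wooden hinged case, 85 x 190 mm in plan, 55 mm high when shut, screwed to a fixed base board (100 x 204 mm, 30 mm high) on the bench. Origin: centre of the case's underside, 30 mm above the bench; x points from the front (clasp side, near the robot) to the hinge side, y along its length (to the robot's left), z up. Tray: 6 mm walls and floor, wall tops at z = 34 mm, inside 72 mm (x) by 178 mm (y).
- slot (a point): Centre of the felt-lined floor of the case's front slot, where the handpiece belongs: 37 mm wide (x), 178 mm long (y), at x = -18 mm, z = 6 mm in the case's frame; axes as the case's. A partition 4 mm thick, its top 28 mm above the underside of the case, parts it from the rear compartment.
- case_lid (a joint): Lid of the case, rad: 0 is fully shut, 1.745 is its stop, leaning back past upright. It starts about upright (1.25 to 1.72). The hinge is stiff: the lid stays where it is left, and 1 to 2 N at its front edge moves it. It is a shallow shell: shut, its flat top is 55 mm above the case's underside, reaching 86 mm forward from the hinge axis. Upright, its edge is 150 mm above the bench.
- case_hinge (a point): Middle of the lid's hinge axis, which runs along the case's y at x = +44 mm, z = 34 mm in the case's frame; axes as the case's. The lid's outer face lies 21 mm from this axis: above it when shut, behind it (+x) when upright.
- lid_edge (a point): Middle of the lid's front outer edge: on the lid's outer (top) face, 86 mm from the hinge axis, half-way along the length. The frame's z axis is the normal out of the outer face, y runs along the hinge.
- handpiece: Loose rotary handpiece, 132 mm long, black body 28 mm thick with a blunt tail end, a thin pin and a round bur at the nose; 0.1 to 0.2 kg. Origin on its underside, half-way along; y axis points from tail to nose. It starts tilted: nose down on the slot's floor, tail up on the case's right-hand (-y) end wall, sticking out about 20 mm, in the lid's way. The slot has over 40 mm of spare length.
- handpiece_mid (a point): Centre of the handpiece on its axis (13 mm above its underside, half-way along). When it lies in the slot this is 19 mm above the underside of the case.
- handpiece_tail (a point): Centre of the blunt tail end of the handpiece, where it is pushed; the end is about 20 mm across. It starts about 85 mm above the bench, 54 mm above the case's underside.
- burr_block: Loose drilled wooden block, 60 x 24 x 20 mm, in the rear compartment of the case; origin at the centre of its underside. To be left alone.
- dop: Loose turned wooden dop (waisted cylinder), 30 mm across and 28 mm high, in the rear compartment of the case; origin at the centre of its underside. To be left alone.
- hammer: Chasing hammer, 189 x 56 x 27 mm, lying on the bench on the left; origin at the centre of its underside. To be left alone.
- felt_box: Small clear box, 71 x 53 x 29 mm, on the near right of the bench; origin at the centre of its underside. To be left alone.
- pad: Green ribbed pad with mounted grinding points, 100 x 78 x 63 mm, behind the case on the left; origin at the centre of its underside. To be left alone.
- syringe: Glue syringe, 26 x 134 x 16 mm, lying behind the case; origin at the centre of its underside. To be left alone.
- tin: Flat brown tin, 84 x 120 x 30 mm, behind the case on the right; origin at the centre of its underside. To be left alone.

How it is judged:
On the way, in this order (a step that is already met when the one before it is completed fails the run):
1. the whole handpiece lies flat in the front slot, with the lid still open (z of handpiece_mid in the frame of case below 0.025 m and z of handpiece_tail in the frame of case below 0.027 m and y of handpiece_tail in the frame of case above -0.09 m and x of handpiece_mid in the frame of case between -0.037 and 0 m and value of joint case_lid above 0.5 rad), for 0.2 s.
2. the lid is fully shut (value of joint case_lid below 0.03 rad), for 0.2 s.
At the end, for the whole second after the job is handed in: The lid is shut to within 0.03 rad (2.5 mm at its front edge), and the handpiece lies at rest, flat (within about 7 mm) on the floor of the front slot between the end walls (value of joint case_lid below 0.03 rad and z of handpiece_mid in the frame of case below 0.025 m and z of handpiece_tail in the frame of case below 0.027 m and y of handpiece_tail in the frame of case above -0.09 m and x of handpiece_mid in the frame of case between -0.037 and 0 m and linear speed of handpiece below 0.02 m/s); the robot touches nothing.
It fails at once if the handpiece is lifted (its middle more than about 20 mm above where it starts, or its tail more than about 25 mm) (height (world z) of handpiece_mid above 0.086 m or height (world z) of handpiece_tail above 0.113 m).
It fails at once if the lid is slammed (it turns faster than 5 rad/s) (velocity of joint case_lid below -5 rad/s).
It fails at once if something else in the case or on the bench is moved by more than 20 mm (distance of any of burr_block, dop, hammer, felt_box, pad, syringe, tin from where it was at the start of the episode above 0.02 m).
It also fails if it takes over 45 s, if anything falls off the work surface, if the arm or the gripper's body presses on something with over 40 N, if the wrist force passes 120 N, or if a joint passes its speed limit or range.

## Robot

A 6-joint arm with a two-finger parallel gripper is mounted at the origin on a cart in front of the work surface, level with it; the furniture and walls round the work are solid. World frame = base frame: x ahead of the robot, y to its left, z up, the work surface at z = 0. Lengths are in m, angles in rad, forces in N, time in s.
With the tool pointing down it reaches from about 0.25 to 0.725 m from the base axis. Payload 9.7 kg.
Tool frame: the origin (TCP) lies between the finger pads; the fingertips stand robot.nose_length ahead of it and the grasp point (between the pads) is the TCP (robot.nose_length is the distance from the TCP to the fingertips, in m); z points along the fingers, y is the line along which they close (so a half turn about z gives the same grasp; the last joint's range is limited). The gripper opens to 85 mm and grips with 20 to 120 N. Pads are 22 mm wide; open, the fingers measure 114 mm over their backs; the gripper's body (76 mm by 85 mm) begins 54 mm behind the grasp point. The pads swing forward as they close: fully open they stand 13 mm farther back than shut.
Start: joints at [1.103, 0.087, 0.176, 1.66, 0, 1.571], TCP at [0.248, 0.491, 0.25] pointing down, gripper open.
Joint ranges: [-3.13, 3.13], [-0.85, 1.81], [-1.15, 1.24], [-2.2, 2.28], [-1.44, 1.52], [-3.14, 3.14]. Speed limits (rad/s): [2.22, 2.22, 2.57, 3.14, 3.14, 3.14].

## Interface

Orientations are given as a 3x3 rotation matrix whose columns are the frame's x, y, z axes.
In Python, from cell import readout, cams, workorder, robot gives the robot as it stands. The module is installed in compiled form; this text tells all that it offers.
- The arm moves only by the tool step_arm, never from a script. Its argument "commands" is a list of rows, each a list of 6 numbers: the shift along the world's x, y, z scaled (see below), then the turn, a rotation vector about the world's x, y, z scaled (see below). A call has exactly 8 rows; each row is the pose to reach, as a shift and turn from the pose commanded when the call began, turning the shorter way round; what a row does not reach only later rows make up. The controller multiplies each number of a shift by 50 cm and each number of a turn by 2 pi rad. A row lasts 1/8 s, in which the tool goes at most 62.5 mm and 10.7 degrees, less where a joint would pass 70% of its speed; a pose out of reach is approached as far as the arm can. A call with a number of a shift or a turn outside -1 to 1 is refused whole. A call with a gripper value outside its range is refused whole. "jaw" is the opening in per cent of the stroke, from 0 (shut) to 100 (fully open), set as the call begins (left out, the last holds). The fingers move at their own pace and stop on an object; "newtons" is the grip in N (left out, the last holds). Time passes only in rows, so rows that repeat a pose let the fingers close, or fill a call up. It gives the time, the measured TCP pose, the force, the opening and the grip force at its end, in the units of the state.
- readout.state(): the state, without advancing time (a new reading comes with each control period).
- cams.grab_frame(name): name is "side" or "top"; returns a dict with "img" (480x640x3 uint8, red, green, blue), "fovy" (degrees; the focal length in pixels is half the picture's height over the tangent of half this angle, whatever the lens; pixels are square), "cx", "cy" (the principal point, pixels), "cam_to_world" (4x4, takes a point from camera to world coordinates). Camera axes: x right, y down, z forward; pixel columns grow to the right and rows downward; lengths in m; the calibration is good to about 2 mm. A picture is of the moment at which its call begins. There is no depth.
- workorder.close_job(): hands the job in; it is judged then, once.
The state is a dict: "t": time; "joint_pos": joint angles; "joint_velocities": joint speeds; "joint_torque": joint torques, N m; "eef_pos": TCP position; "orientation": TCP orientation; "contact_force": force on the tool from outside, world axes, zero at the start; "ft_torque": the same for the moment, N m; "finger_gap": finger opening in m; "grasp_force": force on a finger pad.
Only numpy, scipy, OpenCV 4.12 (cv2) and the standard library are available. Lean on these libraries where they do the work, as an engineer would, in place of code of your own. Each camera call takes 0.05 s, during which the arm holds its last target. There are 200 camera calls.

## Working session

There is one attempt and no reset: what is moved stays moved. The work goes in short steps, Python scripts to look and compute and a tool call to move; the robot and the scene stay as the last step left them, time stands still between calls to the robot, and variables do not carry over. Pictures are saved under pics/ and viewed, at most 10 in all, crops included, and the job is handed in when it is done.

Besides the shell and the picture viewer there is one more tool, called as a command line: name --pt "numbers of a row" for each row, then --argument value for the rest. step_arm: Moves the arm, as the interface text tells. Shifts and turns lie within -1 to 1; 1 stands for 50 cm of shift or 2 pi rad of turn. Its arguments: {"type":"object","properties":{"commands":{"type":"array"},"jaw":{"type":"number"},"newtons":{"type":"number"}},"required":["commands"]}

```bash
mkdir -p pics; cat > h.py <<'E'
import numpy as np,cv2
from cell import readout,cams,workorder,robot
def grab(n,fn=None):
    f=cams.grab_frame(n)
    if fn: cv2.imwrite('pics/'+fn,f['img'][:,:,::-1])
    return f
def ray(f,u,v):
    T=np.array(f['cam_to_world']);F=f['img'].shape[0]/2/np.tan(np.radians(f['fovy'])/2)
    d=T[:3,:3]@np.array([(u-f['cx'])/F,(v-f['cy'])/F,1]);return T[:3,3],d
def onplane(f,u,v,z,ax=2):
    o,d=ray(f,u,v);return o+d*(z-o[ax])/d[ax]
def proj(f,p):
    T=np.array(f['cam_to_world']);F=f['img'].shape[0]/2/np.tan(np.radians(f['fovy'])/2)
    q=T[:3,:3].T@(np.array(p)-T[:3,3]);return q[:2]/q[2]*F+[f['cx'],f['cy']]
E
python3 - <<'E'
from h import *
for n in('side','top'):
    f=grab(n,n+'0.png');print(n,f['fovy'],np.round(f['cam_to_world'],3).tolist())
print(robot.nose_length,readout.state())
E
```

```text
side 48.85949380571817 [[0.998, 0.052, -0.031, 0.613], [0.057, -0.64, 0.766, -0.782], [0.02, -0.767, -0.642, 0.806], [0.0, 0.0, 0.0, 1.0]]
top 45.40352114224187 [[-0.014, -0.974, 0.224, 0.302], [-1.0, 0.015, -0.001, 0.08], [-0.003, -0.224, -0.975, 1.424], [0.0, 0.0, 0.0, 1.0]]
0.019 {'t': 0.1, 'joint_pos': array([ 1.10302205e+00,  8.74101507e-02,  1.75228665e-01,  1.65979668e+00,
       -1.20243606e-06,  1.57079125e+00]), 'joint_velocities': array([ 4.60449400e-04,  9.91425716e-05,  1.28531014e-03, -1.33778283e-03,
        5.44369504e-04,  8.07163546e-04]), 'joint_torque': array([-4.06958998e-04, -5.21558475e+01,  4.65654123e+01,  1.60465355e-02,
       -5.50459765e-05,  1.41775754e-06]), 'eef_pos': array([0.24791633, 0.49075846, 0.24965901]), 'orientation': array([[-8.92576369e-01,  4.50895932e-01, -5.31819896e-04],
       [ 4.50896246e-01,  8.92575745e-01, -1.05542308e-03],
       [-1.19643395e-06, -1.18184130e-03, -9.99999302e-01]]), 'contact_force': array([ 0.13970619,  0.03988691, -0.10610133]), 'ft_torque': array([ 0.01052975,  0.01991487, -0.06031033]), 'grasp_force': 0.0, 'finger_gap': 0.08545399854600719}
```

View pics/side0.png

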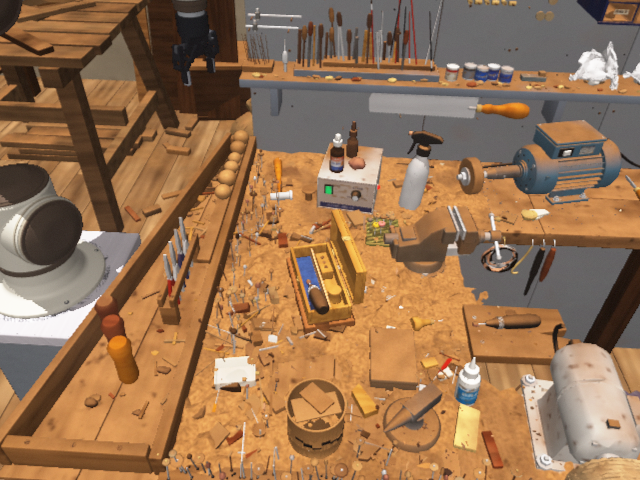

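View pics/top0.png

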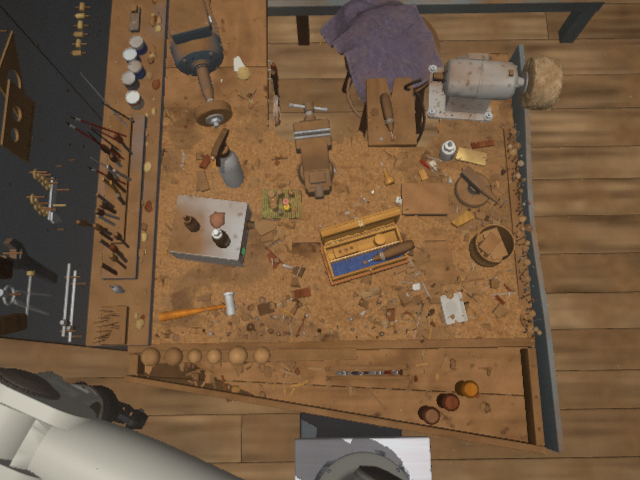

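The case lies near top (365,245), yawed about 13°, with the handpiece tail at about (410,245). In the side view the case is near (325,280) and the tail near (318,300). I'll enlarge both.

```bash
python3 - <<'E'
import cv2,numpy as np
t=cv2.imread('pics/top0.png')[200:290,305:425];s=cv2.imread('pics/side0.png')[205:335,275:375]
t=cv2.resize(t,None,fx=6,fy=6,interpolation=cv2.INTER_CUBIC)[:, :720]
s=cv2.resize(s,None,fx=4.5,fy=4.5,interpolation=cv2.INTER_CUBIC)
cv2.imwrite('pics/t0z.png',t);cv2.imwrite('pics/s0z.png',s)
E
```

```text
(no output)
```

View pics/t0z.png

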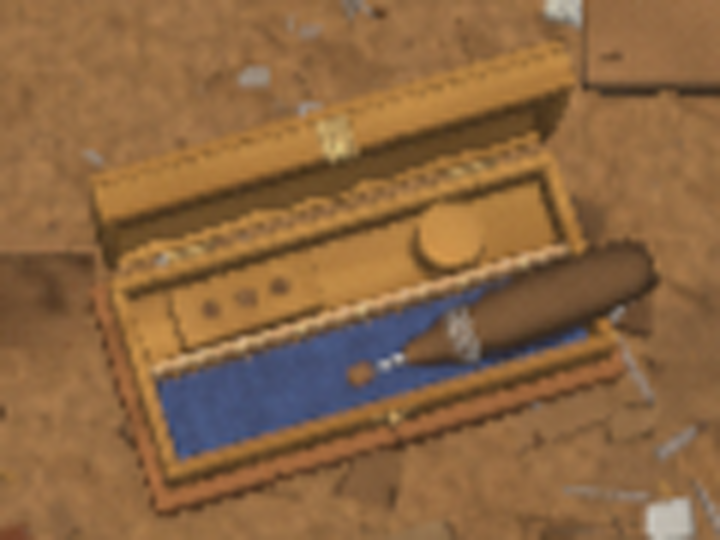

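View pics/s0z.png

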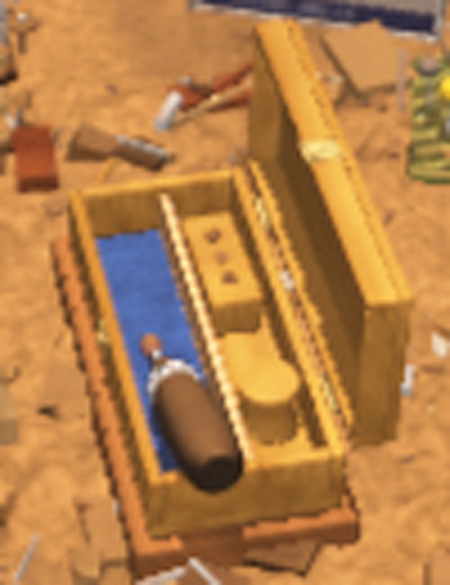

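Top crop: tray corners are FL (172,475), FR (620,348), RR (548,155) and RL (118,292). The tail end is near (650,265), the bur at (360,375), and the lid edge runs from (95,180) to (570,45). The side crop shows the tail end at about (215,475), near the partition side.

```bash
cat >> h.py <<'E'
def tz(u,v): return 305+(u-2.5)/6,200+(v-2.5)/6
def sz(u,v): return 275+(u-1.75)/4.5,205+(v-1.75)/4.5
def tri(f,a,g,b):
    o,d=ray(f,*a);p,e=ray(g,*b)
    s=np.linalg.lstsq(np.c_[d,-e],p-o,rcond=None)[0];A=o+d*s[0];B=p+e*s[1];return (A+B)/2,np.linalg.norm(A-B)
E
python3 - <<'E'
from h import *
t=grab('top');s=grab('side')
P={}
for n,a in dict(FL=(172,475),FR=(620,348),RR=(548,155),RL=(118,292)).items():
    P[n]=onplane(t,*tz(*a),.064);print(n,P[n].round(4))
for n,a in dict(FL=(72,195),FR=(152,530-25),RR=(340,455),RL=(240,172)).items():
    print('s',n,onplane(s,*sz(*a),.064).round(4))
d=(P['FL']-P['FR']+P['RL']-P['RR']);yaw=np.arctan2(-d[0],d[1]);print('yaw',yaw,np.linalg.norm(P['FL']-P['FR']),np.linalg.norm(P['FL']-P['RL']))
c=np.mean(list(P.values()),0);print(c)
R=np.array([[np.cos(yaw),-np.sin(yaw)],[np.sin(yaw),np.cos(yaw)]])
for n,a,b in [('tail',(648,268),(215,472)),('bur',(360,375),(150,345)),('lidR',(572,48),(410,300)),('lidL',(95,180),(257,22))]:
    p,e=tri(t,tz(*a),s,sz(*b));print(n,p.round(4),e.round(4),'case',(R.T@(p-c)[:2]).round(4),p[2]-.03)
E
```

```text
FL [0.5219 0.0615 0.064 ]
FR [ 0.5709 -0.1197  0.064 ]
RR [ 0.6515 -0.0941  0.064 ]
RL [0.597  0.0821 0.064 ]
s FL [0.5198 0.0591 0.064 ]
s FR [ 0.5715 -0.1305  0.064 ]
s RR [ 0.6483 -0.0969  0.064 ]
s RL [0.5983 0.0822 0.064 ]
yaw 0.2819214488071855 0.1877168103441976 0.07782842515945489
[ 0.58531044 -0.01753518  0.064     ]
tail [ 0.5979 -0.1294  0.0854] 0.0021 case [-0.0191 -0.1109] 0.05540967004246136
bur [ 0.5639 -0.0165  0.0432] 0.003 case [-0.0203  0.007 ] 0.013229734041416169
lidR [ 0.671  -0.0937  0.1527] 0.0 case [ 0.0611 -0.097 ] 0.12274503743632467
lidL [0.612  0.0883 0.1533] 0.0186 case [0.055  0.0942] 0.1233031879619553
```

step_arm --pt "0.05 -0.1 0 0 0 -0.02" --pt "0.1 -0.2 0 0 0 -0.04" --pt "0.15 -0.3 0 0 0 -0.06" --pt "0.2 -0.38 0 0 0 -0.08" --pt "0.25 -0.46 0 0 0 -0.1" --pt "0.3 -0.54 0 0 0 -0.12" --pt "0.34 -0.6 0 0 0 -0.131" --pt "0.36 -0.66 0 0 0 -0.131" --jaw 0 --newtons 40

```text
t: 1.2
eef_pos: [0.4287, 0.1596, 0.25]
orientation: [[-0.275, 0.962, -0.0], [0.962, 0.275, -0.0], [-0.0, -0.0, -1.0]]
contact_force: [0.7, 0.7, 0.1]
finger_gap: -0.0002
grasp_force: 0.0
```

step_arm --pt "0.05 -0.1 0 0 0 0" --pt "0.1 -0.2 0 0 0 0" --pt "0.16 -0.3 0 0 0 0" --pt "0.22 -0.4 0 0 0 0" --pt "0.28 -0.5 0 0 0 0" --pt "0.34 -0.6 0 0 0 0" --pt "0.36 -0.66 -0.1 0 0 0" --pt "0.36 -0.66 -0.2 0 0 0"

```text
t: 2.2
eef_pos: [0.6086, -0.1716, 0.1483]
orientation: [[-0.274, 0.962, 0.0], [0.962, 0.274, -0.0], [-0.0, 0.0, -1.0]]
contact_force: [-0.5, 0.4, -0.3]
finger_gap: -0.0
grasp_force: 0.0
```

step_arm --pt "0 0 -0.03 0 0 0" --pt "0 0 -0.06 0 0 0" --pt "0 0 -0.09 0 0 0" --pt "0 0 -0.115 0 0 0" --pt "0 0 -0.115 0 0 0" --pt "-0.003 0.01 -0.115 0 0 0" --pt "-0.003 0.01 -0.115 0 0 0" --pt "-0.003 0.01 -0.115 0 0 0"

```text
t: 3.2
eef_pos: [0.6067, -0.1641, 0.0933]
orientation: [[-0.276, 0.961, 0.001], [0.961, 0.276, -0.0], [-0.0, 0.001, -1.0]]
contact_force: [-0.5, 0.5, 0.7]
finger_gap: -0.0002
grasp_force: 0.0
```

```bash
python3 - <<'E'
from h import *
t=grab('top')['img'];s=grab('side')['img']
t=cv2.resize(t[190:290,315:445],None,fx=3,fy=3,interpolation=cv2.INTER_CUBIC)
s=cv2.resize(s[215:345,265:395],None,fx=3,fy=3,interpolation=cv2.INTER_CUBIC)
o=np.zeros((390,790,3),np.uint8);o[:300,:390]=t;o[:390,400:790]=s
cv2.imwrite('pics/c1.png',o[:,:,::-1]);print(readout.state()['eef_pos'],readout.state()['contact_force'])
E
```

```text
[ 0.6066325  -0.1641319   0.09304648] [-0.13899257 -0.29427126 -0.71471101]
```

View pics/c1.png

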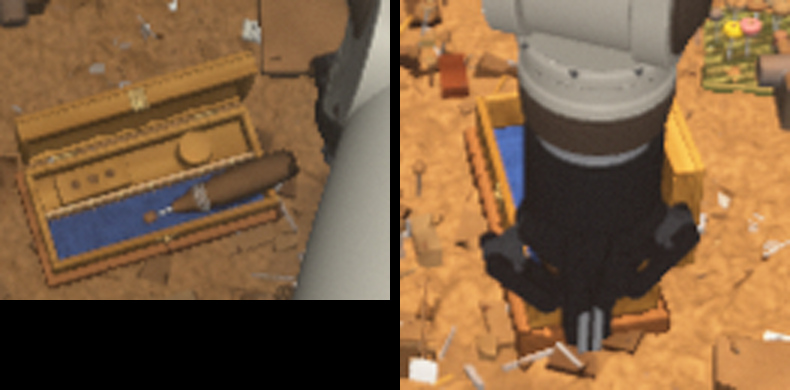

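The right-hand view shows the gripper knuckles sticking out along case x, towards the lid. I'll turn the tool 90° before pushing.

```bash
python3 -c "
from h import *
print(readout.state()['joint_pos'])"
```

```text
[-2.64237533e-01  2.69558004e-01  8.13909916e-02  1.38220508e+00
  3.92940505e-06  1.02664209e+00]
```

step_arm --pt "0 0 0 0 0 0.029" --pt "0 0 0 0 0 0.058" --pt "0 0 0 0 0 0.087" --pt "0 0 0 0 0 0.116" --pt "0 0 0 0 0 0.145" --pt "0 0 0 0 0 0.174" --pt "0 0 0 0 0 0.203" --pt "0 0 0 0 0 0.23"

```text
t: 4.3
eef_pos: [0.6065, -0.1642, 0.0928]
orientation: [[-0.987, -0.159, 0.0], [-0.159, 0.987, -0.0], [-0.0, -0.0, -1.0]]
contact_force: [0.3, -0.7, 0.5]
finger_gap: 0.0001
grasp_force: 0.0
```

step_arm --pt "0 0 0 0 0 0.02" --pt "-0.003 0.01 0 0 0 0.02" --pt "-0.006 0.02 0 0 0 0.02" --pt "-0.009 0.03 0 0 0 0.02" --pt "-0.011 0.04 0 0 0 0.02" --pt "-0.014 0.05 0 0 0 0.02" --pt "-0.014 0.05 0 0 0 0.02" --pt "-0.014 0.05 0 0 0 0.02"

```text
t: 5.3
eef_pos: [0.5995, -0.1391, 0.0928]
orientation: [[-0.961, -0.276, 0.0], [-0.276, 0.961, -0.0], [-0.0, -0.0, -1.0]]
contact_force: [-0.0, 0.1, -0.4]
finger_gap: -0.0002
grasp_force: 0.0
```

step_arm --pt "0 0 -0.007 0 0 0" --pt "-0.003 0.01 -0.007 0 0 0" --pt "-0.006 0.02 -0.007 0 0 0" --pt "-0.009 0.03 -0.007 0 0 0" --pt "-0.011 0.038 -0.007 0 0 0" --pt "-0.013 0.045 -0.007 0 0 0" --pt "-0.013 0.045 -0.007 0 0 0" --pt "-0.013 0.045 -0.007 0 0 0"

```text
t: 6.3
eef_pos: [0.593, -0.1166, 0.0893]
orientation: [[-0.961, -0.276, 0.0], [-0.276, 0.961, -0.0], [-0.0, -0.0, -1.0]]
contact_force: [-0.6, -0.2, 0.3]
finger_gap: -0.0002
grasp_force: 0.0
```

```bash
cat > look.py <<'E'
import sys
from h import *
t=grab('top')['img'];s=grab('side')['img']
t=cv2.resize(t[190:290,315:445],None,fx=3,fy=3,interpolation=cv2.INTER_CUBIC)
s=cv2.resize(s[215:345,265:395],None,fx=3,fy=3,interpolation=cv2.INTER_CUBIC)
o=np.zeros((390,790,3),np.uint8);o[:300,:390]=t;o[:390,400:790]=s
cv2.imwrite('pics/'+sys.argv[1],o[:,:,::-1]);S=readout.state();print(S['eef_pos'],S['contact_force'])
E
python3 look.py c2.png
```

```text
[ 0.59301084 -0.11670703  0.08923937] [-0.20563496 -0.42912966  0.92902634]
```

View pics/c2.png

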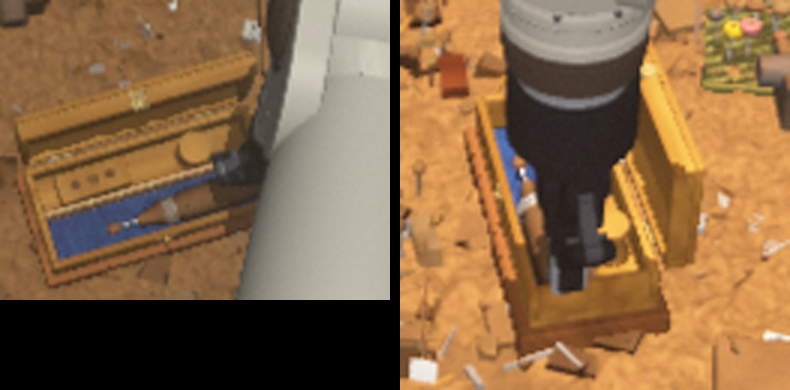

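The bur has moved about 12 px (~27 mm) left along the slot, so the tail is now about at the end wall's inner face. I'll push on.

step_arm --pt "-0.002 0.007 0 0 0 0" --pt "-0.004 0.014 0 0 0 0" --pt "-0.006 0.021 0 0 0 0" --pt "-0.008 0.028 0 0 0 0" --pt "-0.01 0.034 0 0 0 0" --pt "-0.01 0.034 0 0 0 0" --pt "-0.01 0.034 0 0 0 0" --pt "-0.01 0.034 0 0 0 0"

```text
t: 7.4
eef_pos: [0.588, -0.0997, 0.0893]
orientation: [[-0.961, -0.276, 0.0], [-0.276, 0.961, -0.0], [-0.0, -0.0, -1.0]]
contact_force: [-0.7, 0.2, 0.7]
finger_gap: -0.0001
grasp_force: 0.0
```

step_arm --pt "0 0 0.05 0 0 0" --pt "0 -0.03 0.1 0 0 0" --pt "0 -0.06 0.2 0 0 0" --pt "0 -0.12 0.25 0 0 0" --pt "0 -0.2 0.25 0 0 0" --pt "0 -0.28 0.25 0 0 0" --pt "0 -0.32 0.25 0 0 0" --pt "0 -0.32 0.25 0 0 0"

```text
t: 8.4
eef_pos: [0.5878, -0.2605, 0.2138]
orientation: [[-0.962, -0.275, -0.001], [-0.275, 0.962, 0.0], [0.0, 0.001, -1.0]]
contact_force: [-0.1, 0.7, -0.8]
finger_gap: -0.0002
grasp_force: 0.0
```

```bash
python3 look.py c3.png
```

```text
[ 0.58804715 -0.25891259  0.21417314] [ 0.41000224  0.21658636 -0.4485476 ]
```

View pics/c3.png

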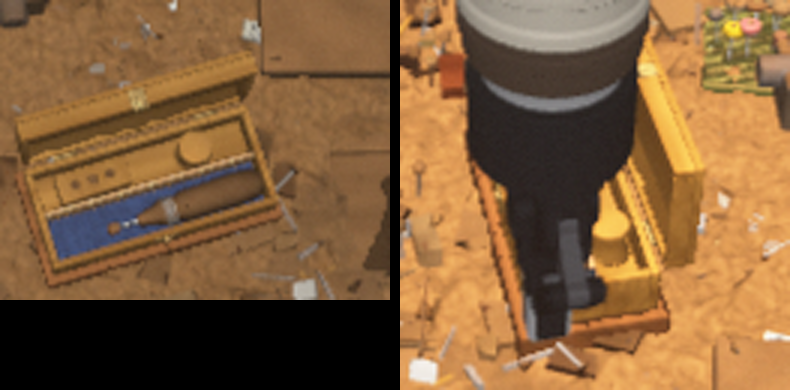

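Top view: the handpiece lies in the slot, bur at crop (113,228) and tail at about (260,183), just inside the end wall. A numeric check follows.

```bash
python3 - <<'E'
from h import *
f=grab('top');y=.278;R=np.array([[np.cos(y),-np.sin(y)],[np.sin(y),np.cos(y)]]);c=np.array([.587,-.02])
q=lambda u,v,z:(R.T@(onplane(f,315+u/3,190+v/3,z)[:2]-c)).round(4)
print('bur',q(113,228,.045));
for z in(.05,.075):print(z,q(261,183,z),q(250,170,z))
a=f['img'][238:262,385:412].astype(int);print((a.sum(2)))
E
```

```text
bur [-0.0209  0.0406]
0.05 [-0.021  -0.0855] [-0.0081 -0.0804]
0.075 [-0.0251 -0.0808] [-0.0125 -0.0757]
[[361 339 341 331 332 334 331 324 324 325 324 297 198 192 271 325 296 213
  215 221 241 277 286 301 294 279 279]
 [344 336 332 333 327 328 332 320 317 315 328 317 244 162 238 328 305 212
  210 226 263 276 286 305 315 291 292]
 [340 332 328 325 324 325 321 323 323 321 321 310 240 247 272 295 336 293
  209 228 271 272 278 309 321 309 311]
 [281 326 325 325 318 315 317 316 318 316 381 430 414 412 327 286 364 338
  209 235 290 304 309 325 322 322 316]
 [278 324 326 322 309 280 346 430 436 442 459 364 320 305 240 253 365 330
  215 241 309 310 313 315 311 313 303]
 [313 310 278 386 451 426 461 478 351 314 317 234 207 218 157 206 307 320
  285 252 314 309 302 295 291 280 283]
 [388 439 429 452 422 340 326 319 217 202 224 251 256 260 205 185 266 330
  313 263 313 274 259 261 250 246 249]
 [454 367 327 309 274 218 199 230 270 247 253 270 243 234 222 163 231 342
  324 265 315 276 236 243 238 226 203]
 [321 228 209 233 221 231 248 258 264 198 206 197 180 186 181 147 202 321
  350 315 301 229
[... 1017 characters left out ...]
 335 261 222 186 176]
 [261 264 250 247 236 233 215 210 198 189 174 148 134 129 154 244 262 292
  292 284 305 324 343 339 286 283 272]
 [251 239 235 223 202 203 187 169 156 140 127 152 215 243 271 322 310 316
  319 316 297 271 277 312 345 324 315]
 [223 215 204 187 173 154 130 131 132 161 225 285 312 311 313 318 308 287
  261 216 215 206 265 316 366 326 316]
 [188 166 156 131 130 151 197 256 283 281 306 326 315 312 280 256 227 208
  183 171 188 207 307 326 383 332 290]
 [137 134 153 239 262 286 305 313 324 317 305 270 234 221 202 194 180 195
  214 221 284 286 307 312 322 363 299]
 [249 272 284 309 307 320 318 296 264 224 217 190 175 191 182 217 255 287
  293 291 304 308 294 277 276 343 325]]
```

The end wall shows unbroken and the tail is inside it, and the last push at wall height met nothing. So the handpiece is flat, and the lid is next. I'll go behind it.

step_arm --pt "0.03 0.06 0 0 0 0" --pt "0.06 0.12 0 0 0 0" --pt "0.1 0.2 0 0 0 0" --pt "0.14 0.28 0 0 0 0" --pt "0.18 0.36 0 0 0 0" --pt "0.2 0.42 0 0 0 0" --pt "0.212 0.456 0 0 0 0" --pt "0.212 0.456 0 0 0 0"

```text
t: 9.55
eef_pos: [0.6941, -0.03, 0.2143]
orientation: [[-0.96, -0.278, -0.0], [-0.278, 0.96, 0.0], [0.0, 0.0, -1.0]]
contact_force: [1.1, 0.1, -1.0]
finger_gap: -0.0001
grasp_force: 0.0
```

step_arm --pt "0 0 -0.03 0 0 0" --pt "0 0 -0.06 0 0 0" --pt "0 0 -0.09 0 0 0" --pt "0 0 -0.12 0 0 0" --pt "0 0 -0.14 0 0 0" --pt "0 0 -0.14 0 0 0" --pt "0 0 -0.14 0 0 0" --pt "0 0 -0.14 0 0 0"

```text
t: 10.55
eef_pos: [0.6943, -0.0316, 0.145]
orientation: [[-0.961, -0.276, 0.001], [-0.276, 0.961, -0.0], [-0.001, -0.0, -1.0]]
contact_force: [0.0, 0.5, 0.3]
finger_gap: 0.0
grasp_force: 0.0
```

```bash
python3 look.py c4.png; python3 - <<'E'
import numpy as np
for th in (1.5,1.3,1.1,.9,.7,.5,.3,.1,0,-.05):
    r=.07;x=.044-r*np.cos(th)+.021*np.sin(th)+.011;z=.034+r*np.sin(th)+.021*np.cos(th)+.049;y=-.04
    print(th,(np.array([.587+.9616*x-.2744*y,-.02+.2744*x+.9616*y,z])).round(4))
E
```

```text
[ 0.69420556 -0.03153994  0.1448054 ] [-0.858094    0.00117582 -0.11122055]
1.5 [ 0.6662 -0.039   0.1543]
1.3 [ 0.6523 -0.043   0.1561]
1.1 [ 0.6383 -0.0469  0.1549]
0.9 [ 0.6248 -0.0508  0.1509]
0.7 [ 0.6124 -0.0544  0.1442]
0.5 [ 0.6015 -0.0575  0.135 ]
0.3 [ 0.5925 -0.06    0.1237]
0.1 [ 0.5859 -0.0619  0.1109]
0 [ 0.5836 -0.0626  0.104 ]
-0.05 [ 0.5826 -0.0628  0.1005]
```

View pics/c4.png

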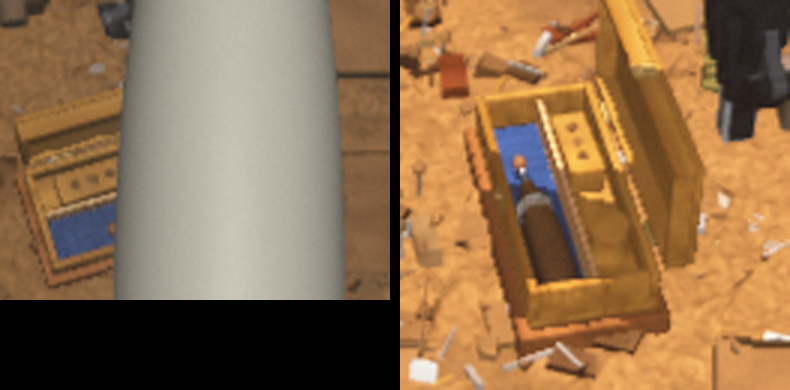

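The side view shows the handpiece flat in the front slot and the fingertip behind the open lid. I'll swing the lid over gently.

step_arm --pt "-0.028 -0.008 0.01 0 0 0" --pt "-0.056 -0.016 0.02 0 0 0" --pt "-0.07 -0.02 0.022 0 0 0" --pt "-0.084 -0.024 0.024 0 0 0" --pt "-0.098 -0.028 0.023 0 0 0" --pt "-0.112 -0.032 0.021 0 0 0" --pt "-0.125 -0.036 0.017 0 0 0" --pt "-0.138 -0.04 0.013 0 0 0"

```text
t: 11.65
eef_pos: [0.6245, -0.0517, 0.1505]
orientation: [[-0.961, -0.276, -0.0], [-0.276, 0.961, 0.0], [0.0, 0.0, -1.0]]
contact_force: [1.6, 1.5, 0.8]
finger_gap: 0.0002
grasp_force: 0.8
```

step_arm --pt "-0.013 -0.004 -0.006 0 0 0" --pt "-0.025 -0.007 -0.013 0 0 0" --pt "-0.036 -0.01 -0.022 0 0 0" --pt "-0.047 -0.013 -0.032 0 0 0" --pt "-0.056 -0.016 -0.042 0 0 0" --pt "-0.065 -0.018 -0.054 0 0 0" --pt "-0.072 -0.02 -0.067 0 0 0" --pt "-0.078 -0.022 -0.08 0 0 0"

```text
t: 12.65
eef_pos: [0.5856, -0.0626, 0.1102]
orientation: [[-0.961, -0.276, -0.0], [-0.276, 0.961, 0.0], [0.0, 0.0, -1.0]]
contact_force: [-0.2, -0.1, 2.3]
finger_gap: -0.0001
grasp_force: 0.7
```

step_arm --pt "-0.002 -0.001 -0.003 0 0 0" --pt "-0.004 -0.001 -0.006 0 0 0" --pt "-0.005 -0.001 -0.009 0 0 0" --pt "-0.005 -0.001 -0.011 0 0 0" --pt "-0.005 -0.001 -0.013 0 0 0" --pt "-0.005 -0.001 -0.013 0 0 0" --pt "-0.005 -0.001 -0.013 0 0 0" --pt "-0.005 -0.001 -0.013 0 0 0"

```text
t: 13.65
eef_pos: [0.5836, -0.063, 0.1043]
orientation: [[-0.961, -0.276, 0.0], [-0.276, 0.961, 0.0], [-0.0, 0.0, -1.0]]
contact_force: [0.5, 0.5, -0.2]
finger_gap: 0.0
grasp_force: 0.0
```

step_arm --pt "0 0 -0.001 0 0 0" --pt "0 0 -0.002 0 0 0" --pt "0 0 -0.003 0 0 0" --pt "0 0 -0.004 0 0 0" --pt "0 0 -0.004 0 0 0" --pt "0 0 -0.004 0 0 0" --pt "0 0 -0.004 0 0 0" --pt "0 0 -0.004 0 0 0"

```text
t: 14.65
eef_pos: [0.5835, -0.0632, 0.1036]
orientation: [[-0.961, -0.276, 0.001], [-0.276, 0.961, -0.0], [-0.001, -0.0, -1.0]]
contact_force: [-4.6, -0.1, 9.3]
finger_gap: 0.0001
grasp_force: 4.9
```

step_arm --pt "0 0 -0.001 0 0 0" --pt "0 0 -0.002 0 0 0" --pt "0 0 -0.003 0 0 0" --pt "0 0 -0.003 0 0 0" --pt "0 0 -0.003 0 0 0" --pt "0 0 -0.003 0 0 0" --pt "0 0 -0.003 0 0 0" --pt "0 0 -0.003 0 0 0"

```text
t: 15.65
eef_pos: [0.5836, -0.0631, 0.1035]
orientation: [[-0.961, -0.276, 0.002], [-0.276, 0.961, -0.0], [-0.002, -0.001, -1.0]]
contact_force: [-8.2, 0.3, 18.3]
finger_gap: -0.0001
grasp_force: 9.5
```

step_arm --pt "0 0 0.01 0 0 0" --pt "0 0 0.04 0 0 0" --pt "0 0 0.1 0 0 0" --pt "0 -0.06 0.15 0 0 0" --pt "0 -0.16 0.15 0 0 0" --pt "0 -0.26 0.15 0 0 0" --pt "0 -0.36 0.15 0 0 0" --pt "0 -0.4 0.15 0 0 0"

```text
t: 16.65
eef_pos: [0.5832, -0.2655, 0.176]
orientation: [[-0.962, -0.274, -0.0], [-0.274, 0.962, -0.0], [0.0, -0.0, -1.0]]
contact_force: [0.3, 0.2, 0.2]
finger_gap: 0.0001
grasp_force: 0.0
```

```bash
python3 look.py c5.png
```

```text
[ 0.58333703 -0.26472727  0.1757401 ] [ 0.48598569 -0.23661645 -0.47358438]
```

View pics/c5.png

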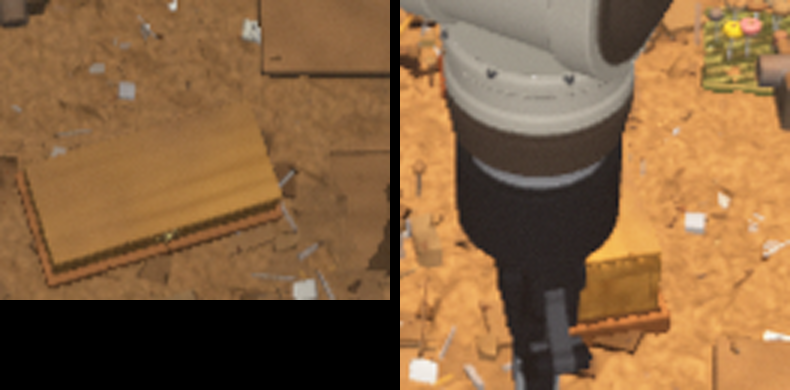

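The lid is down flat over the case, the hard stop came at the shut height under 18 N, and the arm is clear. I'm handing the job in.

```bash
python3 -c "
from cell import workorder
print(workorder.close_job())"
```

```text
the job is handed in; nothing more can be done
None
```

The handpiece lies flat in the front slot, the lid is pressed shut to a firm stop, the arm is clear, and the job is handed in; no verdict was returned, and I didn't re-measure the other objects.

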